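Tip the drained spool into the tray

ROBOT

A 6-joint arm with a two-finger parallel gripper is mounted at the origin on the work surface. World frame = base frame: x ahead of the robot, y to its left, z up, the work surface at z = 0. Lengths are in m, angles in rad, forces in N, time in s.
With the tool pointing down it reaches from about 0.35 to 0.975 m from the base axis. Payload 4.9 kg.
Tool frame: the origin (TCP) lies between the finger pads; the fingertips stand 14 mm ahead of it and the grasp point (between the pads) lies 5 mm behind it (manip.finger_overhang is the distance from the TCP to the fingertips, in m); z points along the fingers, y is the line along which they close (so a half turn about z gives the same grasp; the last joint's range is limited). The gripper opens to 85 mm and grips with 20 to 120 N. Pads are 22 mm wide; open, the fingers measure 114 mm over their backs; the gripper's body (76 mm by 85 mm) begins 54 mm behind the grasp point. The pads swing forward as they close: fully open they stand 13 mm farther back than shut.
Start: joints at [1.033, 0.053, 1.613, -0, 1.476, -0.119], TCP at [0.254, 0.571, 0.245] pointing down, gripper open.
Joint ranges: [-3.01, 3.01], [-1.01, 2.22], [0.06, 2.58], [-1.02, 4.17], [0.09, 2.62], [-3.14, 3.14]. Speed limits (rad/s): [2.57, 2.57, 3.14, 3.14, 3.14, 3.14].

INTERFACE

Orientations are given as a unit quaternion [w, x, y, z].
In Python, from plant import manip, grab_frame gives the robot as it stands.
- The arm moves only by the tool servo_tool, never from a script. Its argument "deltas" is a list that holds one entry, the list of rows, each a list of 5 numbers: the opening in per cent of the stroke, from 0 (shut) to 100 (fully open), then the shift along the world's x, y, z in m, then the turn about the world's z in degrees. A call has exactly 8 rows; each row shifts and turns the commanded pose from where the row before left it; what a row does not reach is not made up. A row lasts 1/10 s, in which the tool goes at most 50 mm and 8.59 degrees, less where a joint would pass 70% of its speed; a pose out of reach is approached as far as the arm can. A call is refused whole if a number of a shift passes 0.05 or a number of a turn 8.59, either way. A call with a gripper value outside its range is refused whole. The fingers move at their own pace and stop on an object; the grip force is fixed at half the most. Time passes only in rows, so rows that do not move let the fingers close, or fill a call up. It gives the time, the measured TCP pose, the force, the opening and the grip force at its end, in the units of the state.
- manip.state(): the state, without advancing time (a new reading comes with each control period).
- grab_frame(name): name is "scene" or "top"; returns a dict with "pixels" (420x560x3 uint8, red, green, blue), "z_map" (420x560 float32, m along the optical axis (not along the pixel's ray), 0 where there is no reading), "fx", "fy", "cx", "cy" (pixels), "rvec" (rotation vector, rad) and "tvec" (3), from world to camera coordinates, as OpenCV has them. Camera axes: x right, y down, z forward; pixel columns grow to the right and rows downward; lengths in m; the calibration is good to about 2 mm. A picture is of the moment at which its call begins.
- manip.job_done(): hands the job in; it is judged then, once.
The state is a dict: "time": time; "joint_pos": joint angles; "joint_vel": joint speeds; "joint_efforts": joint torques, N m; "tool_pos": TCP position; "tool_rot": TCP orientation; "contact_force": force on the tool from outside, world axes, zero at the start; "ft_torque": the same for the moment, N m; "gripper_width": opening from 0.0 (shut) to 1.0 (fully open); "grasp_force": force on a finger pad.
Only numpy, scipy, OpenCV 4.12 (cv2) and the standard library are available. Lean on these libraries where they do the work, as an engineer would, in place of code of your own. Each camera call takes 0.05 s, during which the arm holds its last target. There are 200 camera calls.

TASK

Two pump parts lie draining on the two heavy flaps of the tipping stand. Press down the long end of the lever that belongs to the flap with the waisted spool, so that the flap rises and the spool rolls into the catch tray, then let the lever come up slowly under your finger so that the flap settles without slamming, and move clear. Touch only that lever: do not touch, pick up or disturb the parts, the flaps or anything else, and leave the plain roller on its own flap.

Things in the scene. Friction and masses are not known exactly. Their poses are not given: they have to be found in the camera images.
- stand: grey steel tipping stand, fixed. Origin on the bench between and under the lever pivots; x from the levers' long ends to the catch tray, y left, z up. Base plate x -50 to 270 mm, 12 mm thick. Each side (y = 55 mm left, -55 mm right): lever pad x -200 mm, pivot x 0 and 85 mm up, flap x 64 to 170 mm. Each lever lifts only the flap on its own side. Tray for both: x 175 to 263 mm, far wall 95 mm high
- pad_left (a point): centre of the top of the round black press pad (36 mm across) on the left lever's long end (a steel bar 18 mm wide). At rest about 140 mm above the bench, level to within 13 degrees; fully pressed it is 88 mm lower, having moved almost straight down (under 10 mm along x)
- pad_right (a point): the same on the right lever
- lever_left (a joint): angle of the left lever, rad: 0 at rest (long end up), 0.45 fully pressed, at its end stop. Spring and flap bring it back up when released, fast and with a slam if let go. Pressing takes about 2 to 7 N over the travel, more only at the end stop
- lever_right (a joint): the same for the right lever
- flap_left: left flap: steel plate 106 x 90 x 10 mm, about 0.75 kg, raised lip on its near edge, low side lips. Origin on its hinge, at the far edge (stand x 170, y 55, z 85 mm); at rest its frame is parallel to the stand's, the plate sloping 5 degrees to the near lip. The lever's short end raises the near edge up to 0.37 rad; above about 0.12 rad the part rolls over the hinge into the tray in about 1 s
- flap_right: the same on the right (stand y = -55 mm)
- spool: loose steel spool, 60 mm long: two flanges 30 mm in diameter and 14 mm wide, waist 16 mm in diameter; 0.2 kg. It lies across one of the two flaps (which one varies). Origin at its centre, y along its axis; it turns as it rolls. On a flap its centre is at stand x 83 mm, z 103 mm; in the tray at about x 248 mm, z 66 mm
- roller: loose plain steel roller, a cylinder 30 mm in diameter and 60 mm long, no waist, 0.32 kg. It lies in the same way on the other flap. Origin at its centre
- socket: bystander, loose: deep socket, a plain steel cylinder 26 mm in diameter and 60 mm high, standing between the two levers; origin at the centre of its underside
- hex_bolt: bystander, loose: steel bolt standing on its head (head 28 mm across, 45 mm high) on the stand's base plate between the levers; origin at the centre of its underside
- oil_bottle: bystander, loose: grey plastic bottle, 60 mm in diameter, 150 mm high; origin at the centre of its underside
- screwdriver: bystander, loose: screwdriver with a black handle lying on the bench
- wrench: bystander, loose: steel wrench lying on the bench
- bolt_cup: bystander, loose: open aluminium cup, 72 mm in diameter, 70 mm high; origin at the centre of its underside
- bearing: bystander, loose: steel bearing ring, 52 mm outside diameter, 16 mm high; origin at the centre of its underside
Things that resemble listed ones, but are neither listed nor needed, are in the scene too. Leave any green or purple look-alike of the spool alone.

How it is judged:
On the way, in this order (a step that is already met when the one before it is completed fails the run):
1. the flap under the spool is raised by its lever (((value of joint lever_left above 0.1 rad and angle between flap_left's own z axis and vertical above 0.08 rad and y of spool in the frame of stand above 0 m) or (value of joint lever_right above 0.1 rad and angle between flap_right's own z axis and vertical above 0.08 rad and y of spool in the frame of stand below 0 m))).
2. the spool has rolled down into the catch tray (x of spool in the frame of stand between 0.225 and 0.262 m and y of spool in the frame of stand between -0.115 and 0.115 m and z of spool in the frame of stand below 0.085 m), for 0.1 s.
At the end, for the whole second after the job is handed in: the spool lies still in the catch tray (its centre at stand x 225 to 262 mm, under 85 mm up), both levers are back up (within 0.04 rad) and both flaps down (within 0.03 rad), the roller lies on its own flap within 15 mm of where it was (all of step 2 and linear speed of spool below 0.02 m/s and angle between each of flap_left, flap_right's own z axis and vertical below 0.03 rad and value of joint each of lever_left, lever_right below 0.04 rad and distance of roller from where it was at the start of the episode below 0.015 m); the robot touches nothing.
It fails at once if the robot touches the spool, the roller or a flap (over 0.5 N) (contact force between any of the fingers, the arm and spool above 0.5 N or contact force between any of the fingers, the arm and roller above 0.5 N or contact force between any of the fingers, the arm and flap_left above 0.5 N or contact force between any of the fingers, the arm and flap_right above 0.5 N).
It fails at once if a flap slams: it turns faster than 2.5 rad/s (angular speed of any of flap_left, flap_right above 2.5 rad/s).
It fails at once if the roller is disturbed: moved more than 15 mm (distance of roller from where it was at the start of the episode above 0.015 m).
It fails at once if the lever of the roller's flap is pressed more than 0.05 rad ((value of joint lever_left above 0.05 rad and y of roller in the frame of stand above 0 m) or (value of joint lever_right above 0.05 rad and y of roller in the frame of stand below 0 m)).
It fails at once if a bystander is moved more than 20 mm (distance of any of socket, hex_bolt, oil_bottle, screwdriver, wrench, bolt_cup, bearing from where it was at the start of the episode above 0.02 m).
It also fails if it takes over 38 s, if anything falls off the work surface, if the arm or the gripper's body presses on something with over 40 N, if the wrist force passes 120 N, or if a joint passes its speed limit or range.

## Working session

There is one attempt and no reset: what is moved stays moved. The work goes in short steps, Python scripts to look and compute and a tool call to move; the robot and the scene stay as the last step left them, time stands still between calls to the robot, and variables do not carry over. Pictures are saved under pics/ and viewed, at most 10 in all, crops included, and the job is handed in when it is done.

Besides the shell and the picture viewer there is one more tool, called after ">>>" by a JSON object that holds its "method" and its "body", one argument or row to a line. servo_tool: Moves the arm, as the interface text tells. Its arguments: {"type":"object","properties":{"deltas":{"type":"array"}},"required":["deltas"]}

```bash
mkdir -p pics
cat > h.py <<'E'
import numpy as np, cv2
from plant import manip, grab_frame
def save(name,fn):
    f=grab_frame(name); cv2.imwrite('pics/'+fn+'.png',f['pixels'][...,::-1]); np.savez('pics/'+fn,**f); return f
def world(f):
    R=cv2.Rodrigues(np.array(f['rvec'],float))[0]; t=np.array(f['tvec'],float).ravel()
    z=f['z_map']; v,u=np.mgrid[:z.shape[0],:z.shape[1]]
    c=np.stack([(u-f['cx'])/f['fx']*z,(v-f['cy'])/f['fy']*z,z],-1)
    return (c-t)@R
E
python3 -c "
from h import *
for n in('top','scene'):save(n,n+'0')
print(manip.state())"
```

```text
{'time': 0.1, 'joint_pos': array([ 1.03301729e+00,  5.33247968e-02,  1.61418684e+00, -4.72652909e-07,
        1.47600936e+00, -1.19002003e-01]), 'joint_vel': array([ 0.0005729 , -0.00132138, -0.00431482,  0.00065831,  0.00076269,
        0.0007958 ]), 'joint_efforts': array([ 1.49878906e-04, -3.94903994e+01, -3.71363676e+01, -1.38767864e-04,
        3.96629650e-03,  1.26456175e-05]), 'tool_pos': array([0.25386805, 0.57051359, 0.24414688]), 'tool_rot': array([-3.10741103e-04,  2.07861693e-01,  9.78157752e-01, -9.12722292e-04]), 'contact_force': array([ 0.1480413 ,  0.1662957 , -0.59558233]), 'ft_torque': array([-0.03517557,  0.04720587,  0.06269544]), 'grasp_force': 0.0, 'gripper_width': 1.000601892288962}
```

View pics/top0.png

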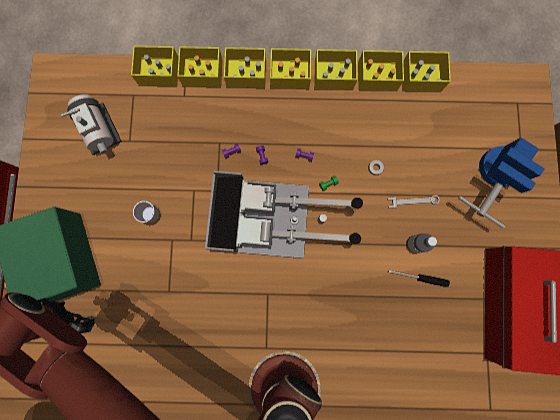

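View pics/scene0.png

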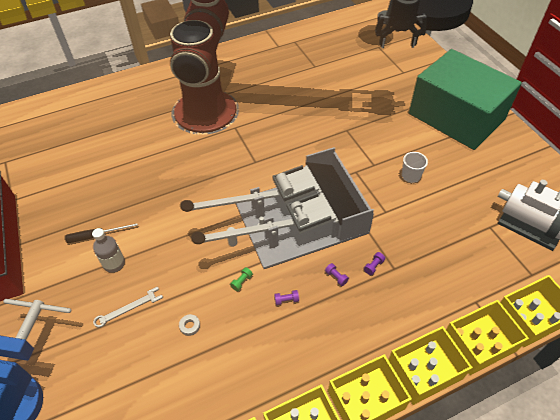

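The top view shows the pads at about (357,203) and (355,239), and the tray at the left (225,212). In the scene view the pads are at (187,206) and (198,238), and the parts at about (290,183) and (303,211). I'll zoom in to tell the spool from the roller.

Run:
```python
from h import *
a=dict(np.load('pics/top0.npz')); b=dict(np.load('pics/scene0.npz'))
A=cv2.resize(a['pixels'][175:265,200:300],(400,360),interpolation=2);B=cv2.resize(b['pixels'][150:240,240:340],(400,360),interpolation=2)
cv2.imwrite('pics/crop.png',np.hstack([A,B])[...,::-1])
for n,f,roi in (('top',a,[(190,216,345,372),(228,252,345,372)]),('scene',b,[(196,216,176,198),(228,248,186,210)])):
    W=world(f); p=f['pixels'].astype(int)
    for r0,r1,c0,c1 in roi:
        w=W[r0:r1,c0:c1]; m=(p[r0:r1,c0:c1].max(-1)<75)&(w[...,2]>.11)&(w[...,2]<.17)
        q=w[m]; print(n,m.sum(),q.mean(0).round(4),q.min(0).round(3),q.max(0).round(3))
W=world(a); z=W[...,2]
# parts on flaps: high points
for nm,sl in(('upper',np.s_[185:212,240:280]),('lower',np.s_[218:248,240:280])):
    w=W[sl].reshape(-1,3); q=w[w[:,2]>.108]; print(nm,len(q),q.mean(0).round(4),q.min(0).round(3),q.max(0).round(3))
p=a['pixels']
for nm,(u,v) in dict(socket=(322,218),bolt=(294,220),bottle=(425,243),wrench=(413,201),screw=(430,281),levU=(315,205),levL=(315,237),trayc=(225,185),trayd=(222,240)).items(): print(nm,W[v,u].round(3))
```

```text
top 99 [ 0.5871 -0.2096  0.1403] [ 0.571 -0.226  0.127] [ 0.602 -0.193  0.148]
top 102 [ 0.4778 -0.2025  0.1399] [ 0.462 -0.219  0.127] [ 0.493 -0.186  0.147]
scene 40 [ 0.4834 -0.2061  0.1411] [ 0.464 -0.221  0.13 ] [ 0.498 -0.189  0.148]
scene 27 [ 0.5988 -0.2127  0.1394] [ 0.584 -0.229  0.128] [ 0.606 -0.197  0.147]
upper 121 [0.5963 0.0651 0.1636] [0.386 0.037 0.108] [0.637 0.131 1.31 ]
lower 179 [0.493  0.0731 0.1488] [0.386 0.037 0.109] [0.527 0.143 1.31 ]
socket [ 0.547 -0.112  0.063]
bolt [ 0.541 -0.021  0.047]
bottle [ 0.468 -0.424  0.12 ]
wrench [ 0.619 -0.43   0.013]
screw [ 0.35  -0.474  0.022]
levU [ 0.6   -0.095  0.002]
levL [ 0.481 -0.085  0.107]
trayc [0.652 0.211 0.058]
trayd [0.468 0.213 0.066]
```

View pics/crop.png

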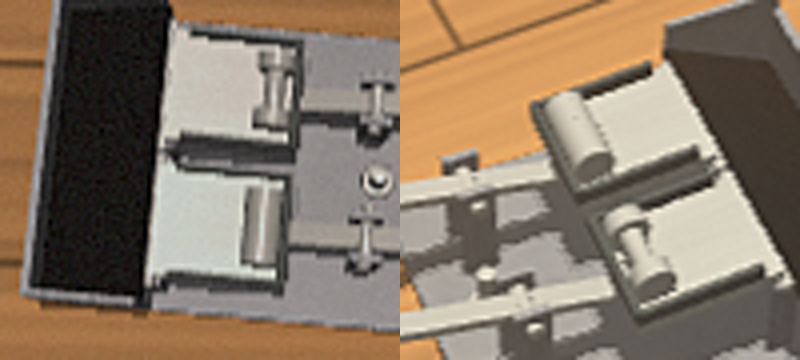

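The crop shows a waisted spool on the upper flap of the top view (world x≈0.6), with the plain roller on the lower flap (x≈0.5). The target is therefore the pad at about (0.588, -0.210, 0.148). The two pads are 110 mm apart, which agrees with the task. Next I'll check the green box beside the start pose and refine the pad.

Run:
```python
from h import *
f=dict(np.load('pics/scene0.npz')); W=world(f); p=f['pixels'].astype(int)
m=(p[...,1]>p[...,0]+25)&(p[...,1]>p[...,2]+10)&(W[...,1]>.25); q=W[m]; print('box',len(q),np.percentile(q,[1,50,99],axis=0).round(3))
for fn,roi in (('top0',(190,216,345,372)),('scene0',(228,248,186,210))):
    f=dict(np.load(f'pics/{fn}.npz')); W=world(f); r0,r1,c0,c1=roi; w=W[r0:r1,c0:c1]; q=w[(w[...,2]>.135)&(f['pixels'][r0:r1,c0:c1].max(-1)<75)]
    print(fn,len(q),q.mean(0),(np.percentile(q,2,axis=0)+np.percentile(q,98,axis=0))/2, np.ptp(q,axis=0))
```

```text
box 3941 [[0.27  0.638 0.011]
 [0.431 0.753 0.16 ]
 [0.553 0.882 0.166]]
top0 92 [ 0.58491732 -0.20781345  0.15374207] [ 0.58756506 -0.21028529  0.14186505] [0.21620809 0.26315381 1.17497569]
scene0 22 [ 0.59847764 -0.21392311  0.14105157] [ 0.59599799 -0.21287839  0.14110366] [0.02180179 0.0314919  0.01139389]
```

>>> {"method": "servo_tool", "body": {
  "deltas": [
    [[0,0,0,0.04,0],[0,0,0,0.04,0],[0,0,0,0.04,0],[0,0,0,0,0],[0,0.01,-0.04,0,0],[0,0.01,-0.04,0,0],[0,0.01,-0.04,0,0],[0,0,0,0,0]]
  ]
}}

```text
time: 0.9
tool_pos: [0.2848, 0.4477, 0.3643]
tool_rot: [0.0, 0.21, 0.978, -0.001]
contact_force: [-0.2, 0.9, -0.6]
gripper_width: -0.004
grasp_force: 0.0
```

>>> {"method": "servo_tool", "body": {
  "deltas": [
    [[0,0.02,-0.04,0,0],[0,0.02,-0.04,0,0],[0,0.02,-0.04,0,0],[0,0.02,-0.04,0,0],[0,0.02,-0.04,0,0],[0,0.02,-0.04,0,0],[0,0.02,-0.04,0,0],[0,0.02,-0.04,0,0]]
  ]
}}

```text
time: 1.7
tool_pos: [0.4446, 0.1297, 0.3645]
tool_rot: [-0.0, 0.208, 0.978, 0.0]
contact_force: [0.9, -0.3, -0.1]
gripper_width: 0.004
grasp_force: 0.0
```

>>> {"method": "servo_tool", "body": {
  "deltas": [
    [[0,0.02,-0.04,0,0],[0,0.02,-0.04,0,0],[0,0.02,-0.04,0,0],[0,0.02,-0.04,0,0],[0,0.02,-0.04,0,0],[0,0.02,-0.04,0,0],[0,0.02,-0.04,0,0],[0,0,0,0,0]]
  ]
}}

```text
time: 2.5
tool_pos: [0.5853, -0.153, 0.3623]
tool_rot: [-0.002, 0.21, 0.978, -0.0]
contact_force: [-1.2, 0.7, 0.1]
gripper_width: 0.002
grasp_force: 0.0
```

>>> {"method": "servo_tool", "body": {
  "deltas": [
    [[0,0.004,-0.03,0,0],[0,0,-0.028,0,0],[0,0,0,-0.04,0],[0,0,0,-0.04,0],[0,0,0,-0.04,0],[0,0,0,-0.03,0],[0,0,0,-0.022,0],[0,0,0,0,0]]
  ]
}}

```text
time: 3.3
tool_pos: [0.5857, -0.2049, 0.1876]
tool_rot: [-0.005, 0.208, 0.978, 0.001]
contact_force: [-0.8, 0.3, 0.1]
gripper_width: -0.004
grasp_force: 0.0
```

Run:
```python
from h import *
print(manip.state()['tool_pos'])
f=save('scene','s1');g=save('top','t1')
A=cv2.resize(f['pixels'][150:280,150:280],(400,400),interpolation=2);B=cv2.resize(g['pixels'][155:285,290:420],(400,400),interpolation=2)
cv2.imwrite('pics/crop1.png',np.hstack([A,B])[...,::-1])
```

```text
[ 0.58570759 -0.20493943  0.18759739]
```

View pics/crop1.png

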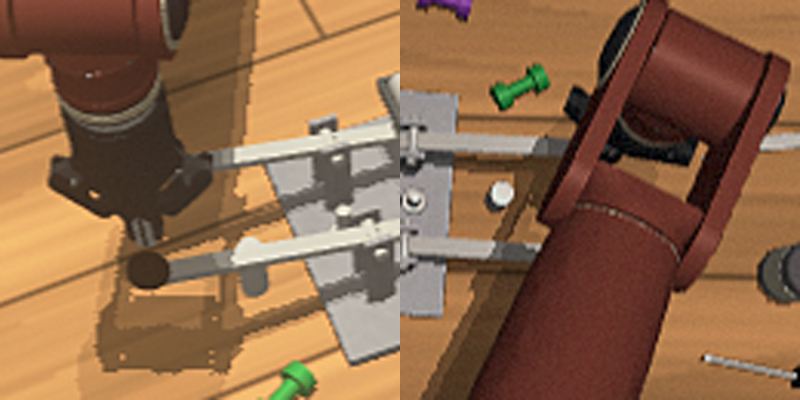

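The left half of the crop shows the fingertip (145,240) right above the pad (150,270), and the spring-loaded bar is clear of the gripper. Now I'll nudge onto centre and press.

>>> {"method": "servo_tool", "body": {
  "deltas": [
    [[0,0.004,-0.005,0,0],[0,0,0,-0.006,0],[0,0,0,-0.006,0],[0,0,0,-0.006,0],[0,0,0,-0.006,0],[0,0,0,-0.006,0],[0,0,0,-0.006,0],[0,0,0,0,0]]
  ]
}}

```text
time: 4.2
tool_pos: [0.5917, -0.2117, 0.156]
tool_rot: [-0.001, 0.208, 0.978, 0.0]
contact_force: [-0.6, 0.7, 1.1]
gripper_width: -0.0
grasp_force: 0.4
```

>>> {"method": "servo_tool", "body": {
  "deltas": [
    [[0,0,0,-0.006,0],[0,0,0,-0.006,0],[0,0,0,-0.006,0],[0,0,0,-0.006,0],[0,0,0,-0.006,0],[0,0,0,-0.006,0],[0,0,0,-0.004,0],[0,0,0,0,0]]
  ]
}}

```text
time: 5.0
tool_pos: [0.592, -0.212, 0.1165]
tool_rot: [-0.0, 0.208, 0.978, 0.0]
contact_force: [0.3, -3.4, 4.3]
gripper_width: -0.0
grasp_force: 2.0
```

Run:
```python
from h import *
s=manip.state();print(s['tool_pos'],s['contact_force'])
f=save('scene','s2')
cv2.imwrite('pics/crop2.png',cv2.resize(f['pixels'][130:280,150:390],(768,480),interpolation=2)[...,::-1])
```

```text
[ 0.59198918 -0.21195266  0.11651727] [ 0.255535   -3.36615255  4.31342994]
```

View pics/crop2.png

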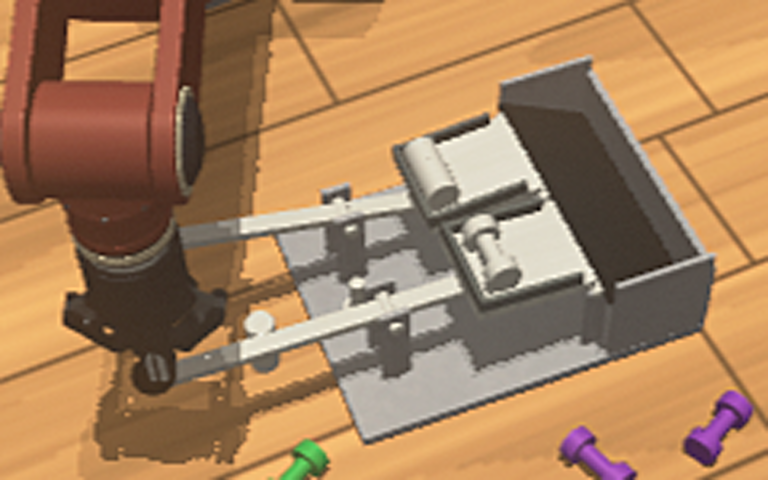

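The crop shows the fingertip on the pad at (155,370). That lever is going down, the flap under the spool is starting to rise, and the roller's lever is still up. I'll keep pressing.

>>> {"method": "servo_tool", "body": {
  "deltas": [
    [[0,0,-0.003,-0.005,0],[0,0,-0.002,-0.005,0],[0,0,0,-0.005,0],[0,0,0,-0.005,0],[0,0,0,-0.005,0],[0,0,0,-0.005,0],[0,0,0,0,0],[0,0,0,0,0]]
  ]
}}

```text
time: 5.85
tool_pos: [0.5919, -0.217, 0.087]
tool_rot: [-0.0, 0.208, 0.978, 0.0]
contact_force: [-0.4, 1.1, 2.4]
gripper_width: -0.001
grasp_force: 1.3
```

>>> {"method": "servo_tool", "body": {
  "deltas": [
    [[0,0,0,0,0],[0,0,0,0,0],[0,0,0,0,0],[0,0,0,0,0],[0,0,0,0,0],[0,0,0,0,0],[0,0,0,0,0],[0,0,0,0,0]]
  ]
}}

```text
time: 6.65
tool_pos: [0.592, -0.217, 0.0872]
tool_rot: [-0.0, 0.208, 0.978, -0.0]
contact_force: [-1.4, 1.6, 2.8]
gripper_width: 0.002
grasp_force: 1.3
```

Run:
```python
from h import *
f=save('scene','s3')
cv2.imwrite('pics/crop3.png',cv2.resize(f['pixels'][130:280,150:390],(768,480),interpolation=2)[...,::-1])
```

```text
(no output)
```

View pics/crop3.png

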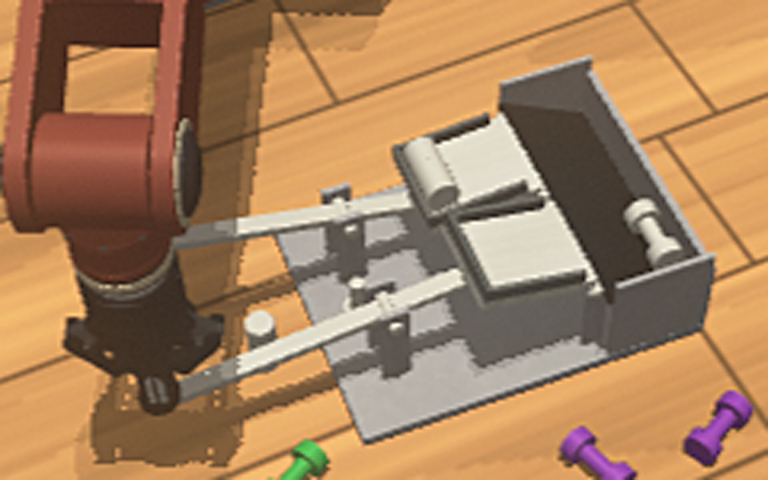

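The crop shows the spool in the tray at (652,232) against the far wall, and the roller still on its flap. I'll let the lever up slowly.

>>> {"method": "servo_tool", "body": {
  "deltas": [
    [[0,0,0,0.003,0],[0,0,0,0.004,0],[0,0,0,0.004,0],[0,0,0,0.004,0],[0,0,0,0.004,0],[0,0,0,0.004,0],[0,0,0.001,0.004,0],[0,0,0.001,0.004,0]]
  ]
}}

```text
time: 7.5
tool_pos: [0.5926, -0.2156, 0.1191]
tool_rot: [0.001, 0.208, 0.978, -0.001]
contact_force: [-1.3, -2.6, 2.6]
gripper_width: -0.001
grasp_force: 1.4
```

>>> {"method": "servo_tool", "body": {
  "deltas": [
    [[0,0,0.001,0.004,0],[0,0,0.001,0.004,0],[0,0,0.001,0.004,0],[0,0,0.001,0.003,0],[0,0,0.001,0.003,0],[0,0,0,0.003,0],[0,0,0,0.003,0],[0,0,0,0.003,0]]
  ]
}}

```text
time: 8.3
tool_pos: [0.592, -0.2091, 0.145]
tool_rot: [-0.001, 0.208, 0.978, 0.001]
contact_force: [0.7, 1.4, 2.6]
gripper_width: 0.0
grasp_force: 1.2
```

>>> {"method": "servo_tool", "body": {
  "deltas": [
    [[0,0,0,0.002,0],[0,0,0,0.002,0],[0,0,0,0.002,0],[0,0,0,0.002,0],[0,0,0,0.002,0],[0,0,0,0.002,0],[0,0,0,0.002,0],[0,0,0,0.002,0]]
  ]
}}

```text
time: 9.1
tool_pos: [0.5919, -0.2103, 0.1611]
tool_rot: [-0.0, 0.208, 0.978, -0.0]
contact_force: [0.3, 0.0, 0.6]
gripper_width: 0.002
grasp_force: 0.0
```

Contact is released (grasp force 0). Now I'll move clear and check.

>>> {"method": "servo_tool", "body": {
  "deltas": [
    [[0,0,0,0.005,0],[0,0,0,0.01,0],[0,0,0,0.03,0],[0,0,0,0.03,0],[0,0,0,0.03,0],[0,0,0,0.03,0],[0,0,0,0.02,0],[0,0,0,0,0]]
  ]
}}

```text
time: 9.9
tool_pos: [0.5936, -0.2108, 0.322]
tool_rot: [0.004, 0.208, 0.978, -0.001]
contact_force: [0.1, -0.6, -0.4]
gripper_width: -0.002
grasp_force: 0.0
```

Run:
```python
from h import *
f=save('scene','s4'); b=dict(np.load('pics/scene0.npz'))
cv2.imwrite('pics/crop4.png',cv2.resize(f['pixels'][130:280,150:390],(768,480),interpolation=2)[...,::-1])
W=world(f);W0=world(b)
for c in((215,232),(228,248)):
    r=np.s_[228:248,186:210]
for n,r in(('padR',np.s_[228:248,186:210]),('padL',np.s_[196,0:1])):
  for w,g in((W0,b),(W,f)):
    q=w[r]; m=(g['pixels'][r].max(-1)<75)&(q[...,2]>.05)&(q[...,2]<.17); print(n,m.sum(),q[m].mean(0) if m.any() else '')
# roller and flap region depth change, tray spool
for n,r in(('roller',np.s_[172:196,276:296]),('flapR',np.s_[200:222,312:330]),('flapRnear',np.s_[195:222,286:310])): print(n,W0[r].reshape(-1,3).mean(0).round(4),W[r].reshape(-1,3).mean(0).round(4))
```

```text
padR 27 [ 0.5988145  -0.21274785  0.13943481]
padR 131 [ 0.59046808 -0.21266083  0.14162749]
padL 1 [ 0.21204445 -0.65319534  0.12125029]
padL 0 
roller [0.5013 0.0717 0.11  ] [0.4963 0.074  0.1033]
flapR [0.6213 0.1192 0.1007] [0.623  0.118  0.1034]
flapRnear [0.5823 0.0692 0.0943] [0.5789 0.0709 0.0892]
```

View pics/crop4.png

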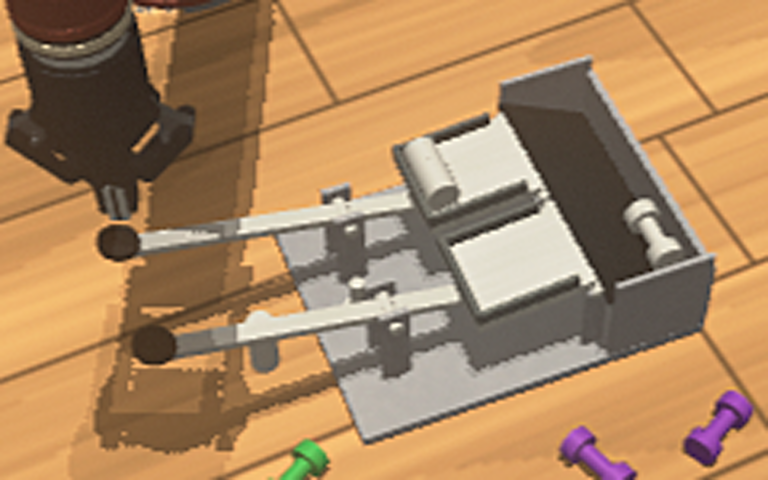

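The crop shows the spool in the tray at (652,232), both levers up, both flaps down and the roller in place. The gripper is clear.

```bash
python3 -c "
from h import *
print(manip.job_done())"
```

```text
the job is handed in; nothing more can be done
None
```

I pressed the spool's lever (the right one) and let it up slowly: in the last picture the spool lies in the catch tray, both levers are up, both flaps are down, the roller is still on its flap, and the gripper is clear; the job is handed in, but no verdict was returned.

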